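# Fit the fan nozzle to the core dryer and tip it at the core

## Robot

A 6-joint arm with a two-finger parallel gripper is mounted at the origin on the work surface. World frame = base frame: x ahead of the robot, y to its left, z up, the work surface at z = 0. Lengths are in m, angles in rad, forces in N, time in s.
With the tool pointing down it reaches from about 0.325 to 0.9 m from the base axis. Payload 6.1 kg.
Tool frame: the origin (TCP) lies at the very end of the fingers, on their centre line; the grasp point (between the pads) lies 19 mm behind it; x points along the fingers, y is the direction in which the jaws open and shut, and the axes are right-handed (so a half turn about x gives the same grasp; the last joint's range is limited). The gripper opens to 87 mm and grips with 3 to 60 N. Pads are 19 mm wide; open, the fingers measure 117 mm over their backs; the gripper's body (75 mm by 190 mm) begins 51 mm behind the grasp point.
Start: joints at [1.008, 0.22, 1.526, -0, 1.395, -0.126], TCP at [0.264, 0.566, 0.223] pointing down, gripper open.
Joint ranges: [-2.98, 2.98], [-0.91, 2.08], [0.09, 2.57], [-1.24, 4.39], [0.2, 2.65], [-2.68, 2.68]. Speed limits (rad/s): [2.57, 2.57, 3.01, 3.14, 3.14, 3.14].

## Interface

Orientations are given as a 3x3 rotation matrix whose columns are the frame's x, y, z axes.
In Python, from cell import env gives the robot as it stands. Calls block until the motion is done:
- env.reach(position, orientation): joint-space move of the TCP to a pose.
- env.servo_line(position, attitude=None, speed=0.15): straight line of the TCP; attitude=None keeps the orientation; speed is the mean speed in m/s.
- env.set_joints(angles): joint-space move.
- env.release() and env.close(): open the fingers fully, or close them until they stop; the grip force is fixed at half the most.
- env.hold(seconds).
- env.solve_ik(position, orientation): joint angles nearest the present ones, or None.
- env.observe(): the state.
- env.camera(name): name is "scene" or "top"; returns a dict with "image" (384x512x3 uint8, red, green, blue), "z_map" (384x512 float32, m along the optical axis (not along the pixel's ray), 0 where there is no reading), "vertical_fov" (degrees; the focal length in pixels is half the picture's height over the tangent of half this angle, whatever the lens; pixels are square), "cx", "cy" (the principal point, pixels), "view" (4x4, takes a point from world to camera coordinates). Camera axes: x right, y up, looking along -z (the intrinsics and any distortion apply to the point x, -y, -z); pixel columns grow to the right and rows downward; lengths in m; the calibration is good to about 2 mm. A picture is of the moment at which its call begins.
A pose or a line that the arm cannot do raises env.IKError and nothing moves.
- env.sign_off(): hands the job in, once; it reports no verdict.
The state is a dict: "clock": time; "qpos": joint angles; "joint_vel": joint speeds; "joint_efforts": joint torques, N m; "tcp_pos": TCP position; "orientation": TCP orientation; "force": force on the tool from outside, world axes, zero at the start; "torque": the same for the moment, N m; "finger_gap": opening from 0.0 (shut) to 1.0 (fully open).
Only numpy, scipy, OpenCV 4.12 (cv2) and the standard library are available. Lean on these libraries where they do the work, as an engineer would, in place of code of your own. Each camera call takes 0.05 s, during which the arm holds its last target.

## Task

Press the flat fan nozzle onto the tapered spigot of the core-drying blower until it is fully home and friction alone holds it, with the wide way of the fan along the head's hinge axle. Then let go of it and tip the blower head right over to its stop (it has a crank for this), without touching the nozzle again, so that the nozzle points at the asphalt core on its stand. Leave the round nozzle and the cores where they are.

Things in the scene. Friction and masses are not known exactly. Their poses are not given: they have to be found in the camera images.
- fan_nozzle: Plain steel fan nozzle, 125 mm tall, 100 g, standing socket down. Origin: centre of its open socket mouth (underside); z up to the slot. Socket 52 mm outside, 36 mm tall; bore 44 mm at the mouth, narrowing 5 degrees a side. From 80 to 125 mm up it is a flat fan with parallel sides, 64 mm wide along x, 16 mm thick along y: grip the 16 mm there. A half turn about z changes nothing.
- fan_top (a point): Centre of the fan nozzle's slot end, 125 mm above its origin along its z.
- blower: Fixed grey blower stand: base plate 200 x 200 x 20 mm with two uprights to 145 mm high, 132 mm apart along its x. Origin: underside centre. The hinge axle lies along its x, 110 mm above the origin. The head tips towards its +y.
- blower_head (a joint): Tipping angle of the white blower head (a drum 100 mm across), rad: 0 = spigot straight up (as it starts), grows as the head tips towards the stand's +y, stop at 1.65 (just below level). Stiff friction hinge, 1.0 N m; it stays where it is left. About 12 N at the crank moves it.
- spigot (a point): Centre of the flat 68 mm shoulder at the spigot's foot, on the head, 60 mm from the axle; z points out along the spigot, x along the axle. Spigot: 33 mm long, dark nose in six sprung brass ribs, 41 mm across at the tip, 45 at the foot. A nozzle just set on it stops some 8 mm short; pressing home takes 10 to 20 N along the spigot; then its mouth rests on the shoulder (its origin at this point).
- crank_grip (a point): Middle of the crank's pale grey round grip bar, 14 mm thick and 66 mm long, parallel to the hinge axle, on the head's -x side, 121 mm from the spigot's axis. It turns with the head on an 85 mm radius about the axle: at 0 it leans 0.82 rad from upright towards the stand's -y, and at the stop 0.83 rad towards +y.
- round_nozzle: Bystander: plain steel round nozzle, 125 mm tall, 52 mm across below, a 26 mm tube above; not wanted. Origin underside centre.
- core: Bystander: speckled asphalt core, 100 mm across, 65 mm tall, lying on a 50 mm high stand 310 mm from the blower towards the blower's +y. Origin underside centre.
- spare_core: Bystander: the same kind of core on the counter. Origin underside centre.
Things that resemble listed ones, but are neither listed nor needed, are in the scene too. Leave any brown or yellow look-alike of the fan_nozzle alone.

How it is judged:
On the way, in this order (a step that is already met when the one before it is completed fails the run):
1. the fan nozzle is pressed fully home on the upright spigot and let go (z of fan_nozzle in the frame of spigot below 0.003 m and distance between fan_nozzle and spigot below 0.005 m and angle between the z axis of fan_nozzle and the z axis of spigot, either way round below 0.08 rad and angle between the x axis of fan_nozzle and the x axis of spigot, either way round below 0.26 rad and z of fan_top in the frame of spigot above 0.1 m and value of joint blower_head below 0.2 rad and contact force between the fingers and fan_nozzle below 0.1 N), for 0.2 s.
2. the head is tipped over to its stop (value of joint blower_head above 1.5 rad), for 0.2 s.
At the end, for the whole second after the job is handed in: The head is tipped to within 0.15 rad of its stop (joint above 1.5), and the fan nozzle is still home on the spigot: its mouth within 3 mm of the shoulder and 5 mm of its centre, in line within 0.08 rad, wide way along the hinge axle within 0.26 rad, at rest (z of fan_nozzle in the frame of spigot below 0.003 m and distance between fan_nozzle and spigot below 0.005 m and angle between the z axis of fan_nozzle and the z axis of spigot, either way round below 0.08 rad and angle between the x axis of fan_nozzle and the x axis of spigot, either way round below 0.26 rad and z of fan_top in the frame of spigot above 0.1 m and value of joint blower_head above 1.5 rad and linear speed of fan_nozzle below 0.02 m/s); the robot touches nothing.
It fails at once if the nozzle is touched by the robot once the head is being tipped (value of joint blower_head above 0.4 rad and contact force between any of the fingers, the arm and fan_nozzle above 1 N).
It fails at once if the round nozzle is moved more than 20 mm (distance of round_nozzle from where it was at the start of the episode above 0.02 m).
It fails at once if the core is moved more than 20 mm (distance of core from where it was at the start of the episode above 0.02 m).
It fails at once if the spare core is moved more than 20 mm (distance of spare_core from where it was at the start of the episode above 0.02 m).
It fails at once if the round nozzle is knocked over (angle between round_nozzle's own z axis and vertical above 0.3 rad).
It also fails if it takes over 53 s, if anything falls off the work surface, if the arm or the gripper's body presses on something with over 40 N, if the wrist force passes 120 N, or if a joint passes its speed limit or range.

## Working session

There is one attempt and no reset: what is moved stays moved. The work goes in short steps, each a Python script; the robot and the scene stay as the last script left them, time stands still between calls to the robot, and variables do not carry over. Pictures are saved under pics/ and viewed, and the job is handed in when it is done.

```bash
ls; mkdir -p pics
cat > h.py <<'E'
from cell import env
import numpy as np, cv2
def snap(n):
    c=env.camera(n); np.savez(f'pics/{n}_last.npz',**{k:np.array(v) for k,v in c.items()}); return c
def pt(c,u,v,z=None):
    H=c['image'].shape[0]; f=H/2/np.tan(np.radians(float(c['vertical_fov']))/2)
    d=z if z is not None else float(c['z_map'][int(round(v)),int(round(u))])
    p=np.array([(u-c['cx'])/f*d,-(v-c['cy'])/f*d,-d,1])
    return (np.linalg.inv(c['view'])@p)[:3]
E
python3 - <<'E'
from h import *
for n in ('scene','top'):
    c=snap(n); print(n,c['vertical_fov'],c['cx'],c['cy'],c.keys()); print(np.round(c['view'],3))
    cv2.imwrite(f'pics/{n}0.png',cv2.resize(c['image'][...,::-1],(800,600),interpolation=cv2.INTER_CUBIC))
s=env.observe();print(s['clock'],s['tcp_pos'],s['orientation'],s['finger_gap'])
E
```

```text
pics
scene 56.59317314011279 252.31761275918822 183.5651075930691 dict_keys(['image', 'z_map', 'vertical_fov', 'cx', 'cy', 'view'])
[[-0.428  0.904  0.005  0.235]
 [-0.706 -0.338  0.623  0.354]
 [ 0.564  0.263  0.783 -1.42 ]
 [ 0.     0.     0.     1.   ]]
top 56.91098970044637 260.0601349441944 192.50392992253873 dict_keys(['image', 'z_map', 'vertical_fov', 'cx', 'cy', 'view'])
[[-0.024 -1.    -0.013  0.039]
 [ 0.987 -0.026  0.156 -0.579]
 [-0.156 -0.009  0.988 -1.072]
 [ 0.     0.     0.     1.   ]]
0.1 [0.26410571 0.56582312 0.22152283] [[-9.41090944e-04  4.22998885e-01  9.06129713e-01]
 [-1.53188042e-03  9.06128442e-01 -4.22999883e-01]
 [-9.99998384e-01 -1.78616372e-03 -2.04765561e-04]] 0.9975018009682817
```

View pics/scene0.png

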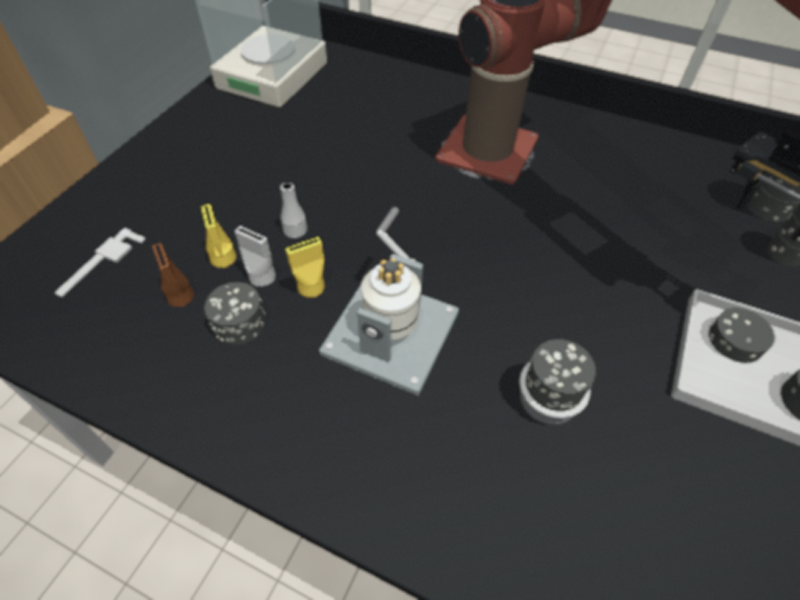

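View pics/top0.png

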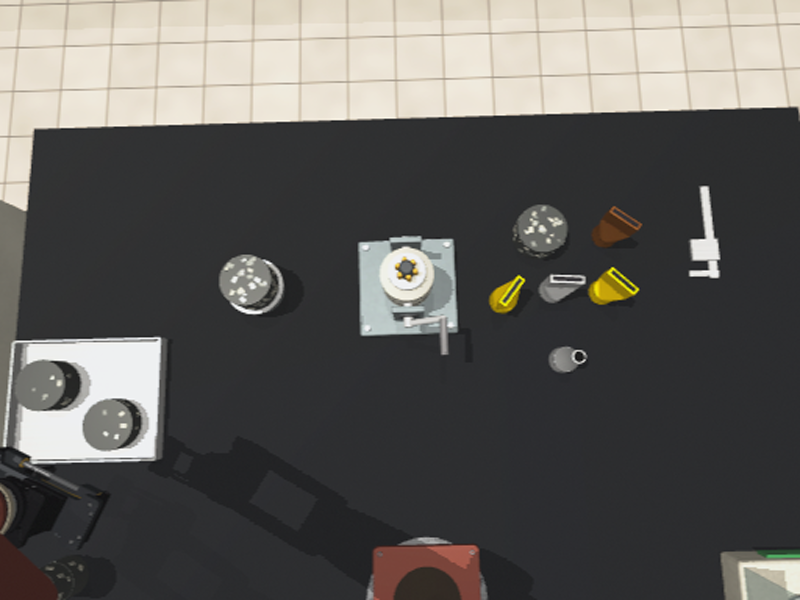

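The scene shows the steel fan at (255,255), with a yellow one on each side of it. The blower is at (390,320), with its crank towards the robot. In the top view the fan slot is at about (567,280), the blower at (407,287) and the core to its left (+y).

Run:
```python
import cv2,numpy as np
c=np.load('pics/top_last.npz'); im=c['image'][...,::-1]
# native coords: nozzles u 305-415 v 125-245; blower u 220-305 v 145-235
a=cv2.resize(im[160:210,330:400],None,fx=10,fy=10,interpolation=cv2.INTER_CUBIC)
b=cv2.resize(im[145:235,220:310],None,fx=6.6,fy=6.6,interpolation=cv2.INTER_CUBIC)
cv2.imwrite('pics/cropfan.png',a);cv2.imwrite('pics/cropblow.png',b)
from h import pt
z=c['z_map']
v=c['view']
# world height map stats
H,W=z.shape
f=H/2/np.tan(np.radians(float(c['vertical_fov']))/2)
U,V=np.meshgrid(np.arange(W),np.arange(H))
P=np.stack([(U-c['cx'])/f*z,-(V-c['cy'])/f*z,-z,np.ones_like(z)],-1)@np.linalg.inv(v).T
P=P[...,:3]; np.save('pics/P.npy',P)
print('table',[np.round(P[r,q],4) for r,q in((250,250),(220,330),(120,200))])
for nm,box,lo,hi in (('fan',(170,200,340,380),.115,.135),('round',(215,245,350,380),.11,.135),('coretop',(160,200,135,180),.105,.125),('spare',(125,165,325,370),.055,.075),('drumtop/shoulder',(150,205,240,285),.16,.18),('tip',(150,205,240,285),.19,.22),('crank',(195,230,275,300),.155,.2),('plate',(150,220,228,294),.01,.03)):
    r0,r1,c0,c1=box; Q=P[r0:r1,c0:c1].reshape(-1,3); Q=Q[(Q[:,2]>lo)&(Q[:,2]<hi)]
    if len(Q)<3: print(nm,len(Q));continue
    rc=cv2.minAreaRect(Q[:,:2].astype(np.float32)*1000)
    print(nm,len(Q),Q.mean(0).round(4),Q.min(0).round(4),Q.max(0).round(4),np.round(cv2.boxPoints(rc),1).tolist(),rc)
```

```text
table [array([0.4016, 0.0612, 0.0015]), array([ 0.491 , -0.1994,  0.0018]), array([8.422e-01, 2.226e-01, 4.000e-04])]
fan 136 [ 0.601  -0.2801  0.125 ] [ 0.5918 -0.3121  0.1151] [ 0.6104 -0.2482  0.1298] [[591.5, -311.79998779296875], [608.0999755859375, -312.3999938964844], [610.4000244140625, -248.3000030517578], [593.7999877929688, -247.6999969482422]] ((600.9657592773438, -280.03662109375), (64.0796127319336, 16.611459732055664), 87.92958068847656)
round 76 [ 0.4562 -0.2888  0.1243] [ 0.4444 -0.3018  0.1117] [ 0.4684 -0.2777  0.1306] [[442.8999938964844, -300.0], [466.1000061035156, -303.1000061035156], [469.20001220703125, -279.0], [446.0, -276.0]] ((456.0558166503906, -289.5084533691406), (24.25635528564453, 23.4031925201416), 82.54460906982422)
coretop 877 [0.618  0.3291 0.1155] [0.5696 0.2806 0.1052] [0.6675 0.3785 0.122 ] [[568.7000122070312, 281.5], [666.2999877929688, 279.6000061035156], [668.2000122070312, 377.6000061035156], [570.5999755859375, 379.5]] ((618.459716796875, 329.52593994140625), (98.01917266845703, 97.58039855957031), 88.87232208251953)
spare 789 [ 0.7181 -
[... 975 characters left out ...]
068603516), 43.5616455078125)
crank 151 [ 0.5023 -0.0395  0.1716] [ 0.4628 -0.0493  0.1554] [ 0.5338 -0.0182  0.1783] [[461.70001220703125, -38.79999923706055], [469.8999938964844, -65.5], [539.0999755859375, -44.099998474121094], [530.9000244140625, -17.399999618530273]] ((500.3829345703125, -41.44705581665039), (72.44813537597656, 27.88048553466797), 17.178892135620117)
plate 2244 [0.6081 0.0234 0.0205] [ 0.5153 -0.08    0.0121] [0.7153 0.1212 0.0298] [[514.7999877929688, 120.0], [516.5999755859375, -80.0999984741211], [717.0, -78.30000305175781], [715.2000122070312, 121.80000305175781]] ((615.8869018554688, 20.860443115234375), (200.35096740722656, 200.08018493652344), 0.5155944228172302)
```

View pics/cropfan.png

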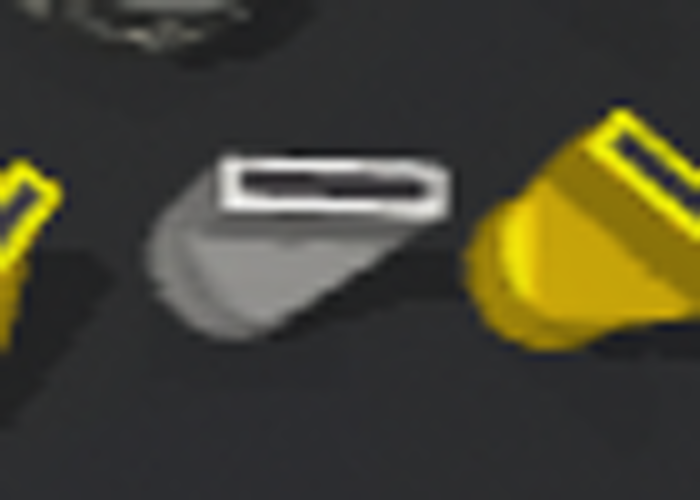

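View pics/cropblow.png

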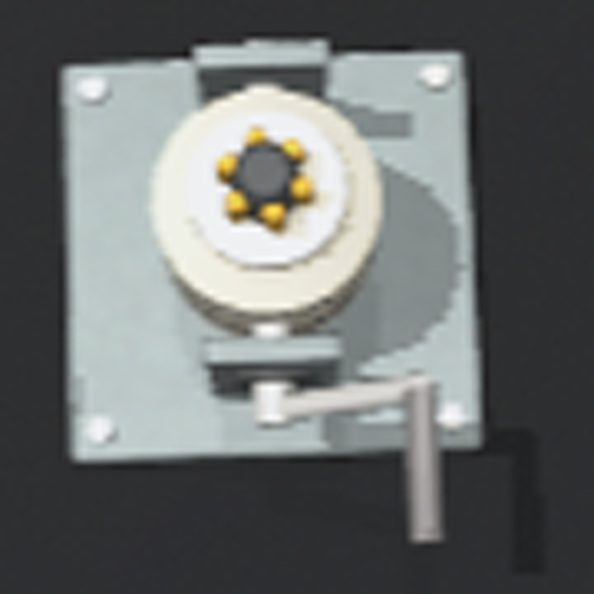

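The fan slot is cleanly outlined at crop (220–448, 157–220) and lies almost along world y. The blower plate is square to the world within 0.5°, and the crank bar is at crop (425,460) on the robot's side. I'll cross-check with the scene camera, then grasp.

```bash
cat >> h.py <<'E'
def R(yaw):
    x=np.array([0,0,-1.]); y=np.array([np.cos(yaw),np.sin(yaw),0]); return np.column_stack([x,y,np.cross(x,y)])
def cloud(c):
    z=c['z_map'];H,W=z.shape; f=H/2/np.tan(np.radians(float(c['vertical_fov']))/2)
    U,V=np.meshgrid(np.arange(W),np.arange(H))
    return (np.stack([(U-c['cx'])/f*z,-(V-c['cy'])/f*z,-z,np.ones_like(z)],-1)@np.linalg.inv(c['view']).T)[...,:3]
def st(t=''):
    s=env.observe(); print(t,round(s['clock'],2),np.round(s['tcp_pos'],4),'F',np.round(s['force'],1),'T',np.round(s['torque'],2),'gap',round(s['finger_gap'],3)); return s
E
python3 - <<'E'
from h import *
c=np.load('pics/scene_last.npz'); P=cloud(c).reshape(-1,3)
for nm,(x0,x1,y0,y1,z0,z1) in dict(fan=(.57,.63,-.33,-.23,.12,.135),tip=(.57,.66,-.03,.07,.195,.215),plate=(.48,.75,-.12,.16,.015,.026),core=(.5,.75,.25,.42,.109,.122),table=(.3,.5,-.2,.2,-.02,.02)).items():
    Q=P[(P[:,0]>x0)&(P[:,0]<x1)&(P[:,1]>y0)&(P[:,1]<y1)&(P[:,2]>z0)&(P[:,2]<z1)]
    print(nm,len(Q),Q.mean(0).round(4),cv2.minAreaRect((Q[:,:2]*1000).astype(np.float32)))
s=env.observe();o=s['tcp_pos']
for yaw in (-0.036,np.pi-0.036): print(yaw,env.solve_ik([.601,-.28,.086],R(yaw)))
for yaw in (np.pi/2,-np.pi/2): print(yaw,env.solve_ik([.616,.021,.256],R(yaw)))
E
```

```text
fan 98 [ 0.6035 -0.2754  0.1244] ((602.76416015625, -277.2752685546875), (63.81654739379883, 16.58045196533203), 86.7221908569336)
tip 110 [0.6188 0.0259 0.1996] ((616.457275390625, 24.849756240844727), (32.97505187988281, 37.52136993408203), 39.6353759765625)
plate 2303 [0.6422 0.044  0.0192] ((616.60595703125, 24.03943634033203), (201.71009826660156, 201.05625915527344), 1.0515925884246826)
core 1112 [0.6222 0.3341 0.1144] ((620.3327026367188, 333.3941650390625), (99.9246826171875, 97.39049530029297), 14.68749713897705)
table 4664 [ 0.3989  0.0162 -0.0006] ((400.0189208984375, 0.01300048828125), (399.999755859375, 199.84776306152344), 89.98885345458984)
-0.036 [-5.54816508e-01  4.30101971e-01  1.53039925e+00 -4.44089210e-16
  1.18109143e+00 -5.18816508e-01]
3.105592653589793 [-5.54816508e-01  4.30101971e-01  1.53039925e+00 -4.44089210e-16
  1.18109143e+00  2.62277615e+00]
1.5707963267948966 [-9.37937984e-02  1.80248570e-01  1.51013881e+00 -4.44089210e-16
  1.45120527e+00 -1.66459013e+00]
-1.5707963267948966 [-9.37937984e-02  1.80248570e-01  1.51013881e+00 -4.44089210e-16
  1.45120527e+00  1.47700253e+00]
```

Run:
```python
from h import *
o=R(-0.045)
p=env.observe()['tcp_pos']
env.servo_line([p[0],p[1],.30],speed=.25)
env.reach([.602,-.2785,.24],o)
env.servo_line([.602,-.2785,.088],speed=.2); st('down')
c=snap('scene'); cv2.imwrite('pics/s1.png',cv2.resize(c['image'][110:240,80:250][...,::-1],None,fx=4.5,fy=4.5,interpolation=cv2.INTER_CUBIC))
env.close(); st('closed')
```

```text
down 4.66 [ 0.603  -0.279   0.0895] F [ 0.4 -0.7  1.4] T [-0.09  0.05 -0.02] gap 1.003
closed 5.85 [ 0.602  -0.2785  0.088 ] F [-0.1 -0.3  0. ] T [-0.07  0.06 -0.02] gap 0.181
```

View pics/s1.png

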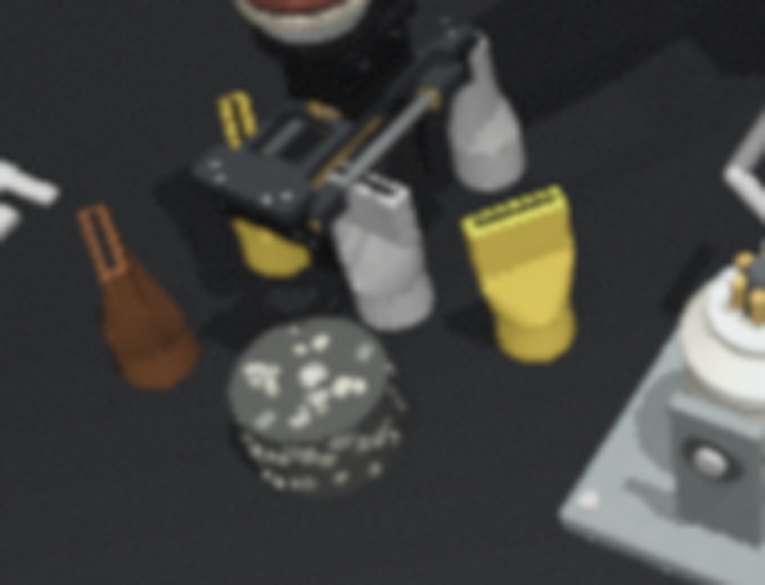

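The fan is gripped (gap 15.8 mm); the jaws straddle it at (365,190) in the picture. Next is lifting and carrying it over the spigot.

Run:
```python
from h import *
env.servo_line([.602,-.2785,.36],speed=.25); st('lift')
env.reach([.6165,.0225,.335],R(np.pi/2+.013)); env.hold(.3);st('above')
for n,b in (('scene',(110,260,170,340)),('top',(100,250,180,350))):
    c=snap(n); r0,r1,c0,c1=b
    cv2.imwrite(f'pics/{n}2.png',cv2.resize(c['image'][r0:r1,c0:c1][...,::-1],None,fx=4,fy=4,interpolation=cv2.INTER_CUBIC))
```

```text
lift 7.09 [ 0.6014 -0.2781  0.3578] F [-0.8 -1.  -1.3] T [-0.06  0.04  0.  ] gap 0.182
above 8.55 [0.6166 0.0216 0.335 ] F [ 0.3  0.5 -1.4] T [ 0.04 -0.01  0.02] gap 0.179
```

View pics/scene2.png

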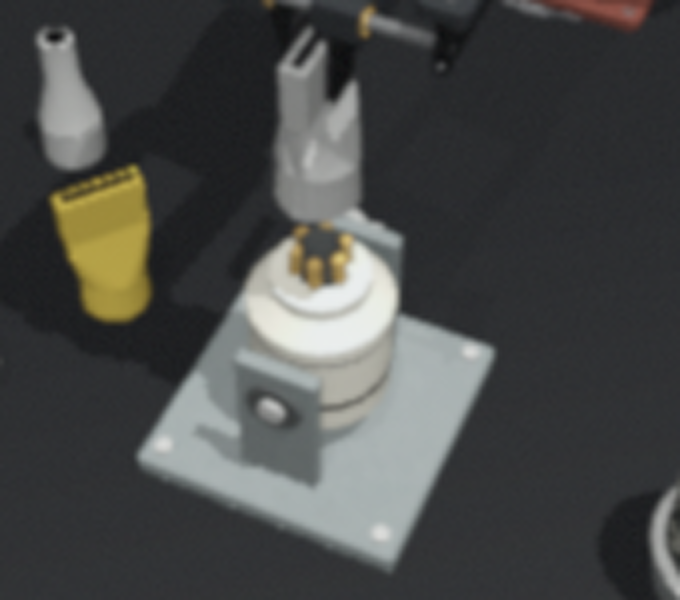

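View pics/top2.png

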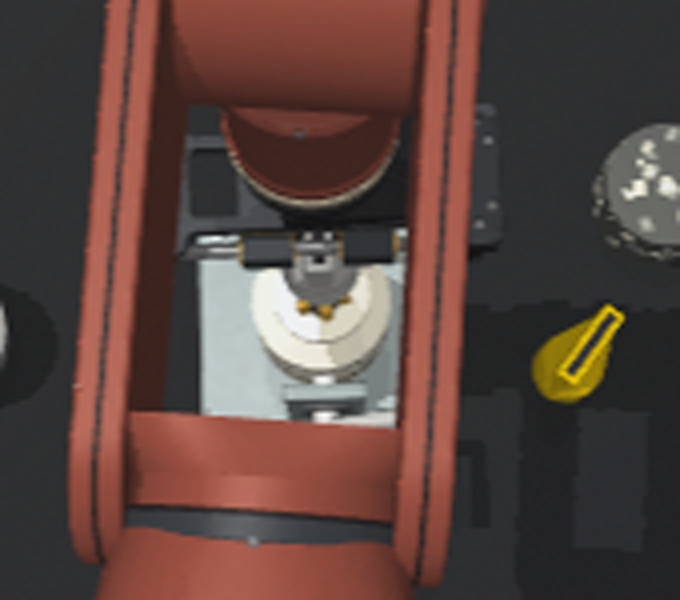

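```bash
cat >> h.py <<'E'
def proj(c,p):
    H=c['image'].shape[0]; f=H/2/np.tan(np.radians(float(c['vertical_fov']))/2)
    q=np.c_[p,np.ones(len(p))]@np.array(c['view']).T
    return np.c_[c['cx']+f*q[:,0]/-q[:,2], c['cy']-f*q[:,1]/-q[:,2]]
def circ(x,y,z,r):
    t=np.linspace(0,2*np.pi,73); return np.c_[x+r*np.cos(t),y+r*np.sin(t),np.full(73,z)]
def overlay(c,box,rings,fn,k=8):
    r0,r1,c0,c1=box; im=cv2.resize(np.ascontiguousarray(c['image'][r0:r1,c0:c1][...,::-1]),None,fx=k,fy=k,interpolation=cv2.INTER_CUBIC)
    for g,col in rings:
        q=((proj(c,g)-[c0,r0]+.5)*k).astype(np.int32); cv2.polylines(im,[q],False,col,1)
    cv2.imwrite(fn,im)
E
python3 - <<'E'
from h import *
for n,b in (('scene',(135,205,220,290)),('top',(150,220,230,300))):
    c=np.load(f'pics/{n}_last.npz')
    x,y=.6165,.0222
    nz=[.335-.088]
    overlay(c,b,[(circ(.6166,.0216,.247,.026),(0,255,0)),(circ(.6166,.0216,.283,.026),(0,255,0)),(circ(x,y,.17,.034),(0,0,255)),(circ(x,y,.203,.0205),(255,0,255))],f'pics/ov_{n}.png')
E
```

```text
(no output)
```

View pics/ov_scene.png

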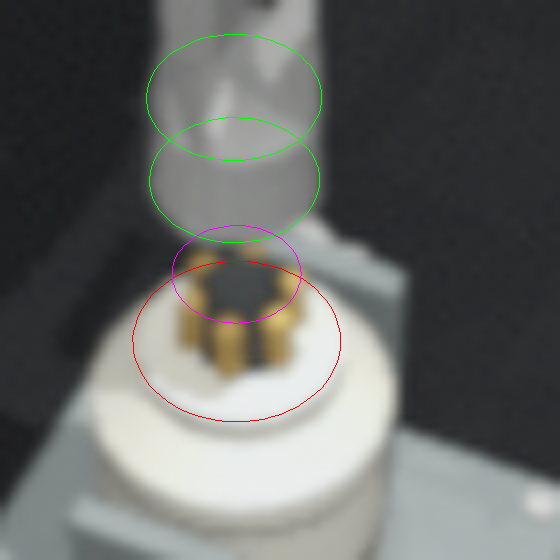

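View pics/ov_top.png

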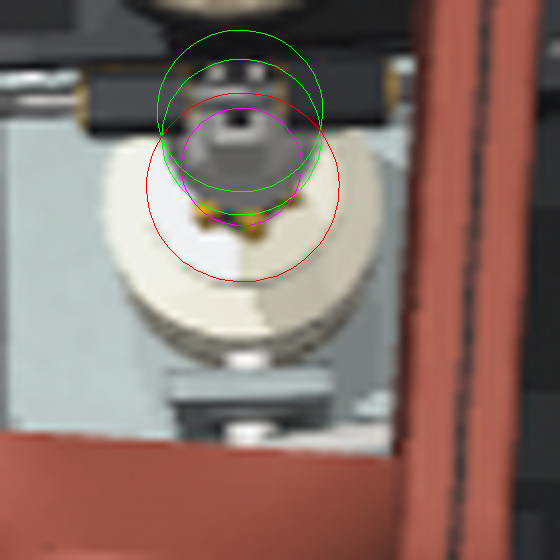

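Run:
```python
from h import *
from scipy.optimize import least_squares
def an(P,t):
    P=P.reshape(-1,3)
    for nm,(x0,x1,y0,y1,z0,z1) in dict(shoulder=(.57,.66,-.03,.07,.163,.176),ribs=(.585,.65,-.01,.055,.178,.21),axlebody=(.55,.68,-.05,.09,.1,.16),upA=(.53,.565,-.05,.1,.138,.15),upB=(.665,.7,-.05,.1,.138,.15),sock=(.55,.68,-.03,.07,.25,.28)).items():
        Q=P[(P[:,0]>x0)&(P[:,0]<x1)&(P[:,1]>y0)&(P[:,1]<y1)&(P[:,2]>z0)&(P[:,2]<z1)]
        if len(Q)>5: print(t,nm,len(Q),'lo',Q.min(0).round(4),'hi',Q.max(0).round(4),'mid',((Q.min(0)+Q.max(0))/2).round(4),'med z',np.median(Q[:,2]).round(4), np.round(cv2.minEnclosingCircle((Q[:,:2]*1000).astype(np.float32))[0],1))
        if nm=='sock' and len(Q)>10:
            r=least_squares(lambda q:np.hypot(Q[:,0]-q[0],Q[:,1]-q[1])-.026,[.616,.022],loss='soft_l1',f_scale=.002); print('  sock fit',r.x.round(4))
an(np.load('pics/P.npy'),'top0')
for n in('scene','top'): an(cloud(np.load(f'pics/{n}_last.npz')),n)
```

```text
top0 shoulder 291 lo [ 0.582  -0.0122  0.1635] hi [0.6484 0.053  0.1758] mid [0.6152 0.0204 0.1696] med z 0.1705 [615.9  21. ]
top0 ribs 159 lo [0.595  0.0023 0.1792] hi [0.6361 0.0409 0.2074] mid [0.6156 0.0216 0.1933] med z 0.1994 [615.1  21.8]
top0 axlebody 660 lo [ 0.5503 -0.0275  0.1002] hi [0.6799 0.0686 0.16  ] mid [0.6151 0.0205 0.1301] med z 0.1488 [615.   20.9]
top0 upA 91 lo [ 0.5305 -0.013   0.1382] hi [0.5548 0.0497 0.1485] mid [0.5426 0.0183 0.1434] med z 0.1451 [542.6  18.3]
top0 upB 90 lo [ 0.6755 -0.006   0.1383] hi [0.6879 0.05   0.1492] mid [0.6817 0.022  0.1437] med z 0.1448 [682.  22.]
scene shoulder 260 lo [ 0.5834 -0.0088  0.163 ] hi [0.6508 0.0586 0.1759] mid [0.6171 0.0249 0.1694] med z 0.1691 [616.8  24.4]
scene ribs 189 lo [0.5978 0.0063 0.179 ] hi [0.6377 0.0446 0.2044] mid [0.6178 0.0254 0.1917] med z 0.1965 [617.8  25.5]
scene axlebody 801 lo [ 0.5503 -0.0243  0.1001] hi [0.6799 0.0744 0.16  ] mid [0.6151 0.0251 0.13  ] med z 0.1451 [615.6  26.7]
scene upA 77 lo [ 0.544  -0.0055  0.1381] hi [0.5576 0.0534 0.1464] mid [0.5508 0.0239 0.1422] med z 0.1434 [
[... 221 characters left out ...]
 0.2649] med z 0.2646 [624.5  26. ]
  sock fit [0.6161 0.0224]
top shoulder 204 lo [ 0.5818 -0.0121  0.163 ] hi [0.6343 0.0561 0.1759] mid [0.608  0.022  0.1695] med z 0.1703 [615.7  21.7]
top ribs 39 lo [0.5942 0.0023 0.1782] hi [0.6073 0.0387 0.2007] mid [0.6007 0.0205 0.1895] med z 0.1921 [604.8  20.5]
top axlebody 451 lo [ 0.5501 -0.0273  0.1036] hi [0.6401 0.0687 0.16  ] mid [0.5951 0.0207 0.1318] med z 0.1497 [600.2  21.3]
top upA 95 lo [ 0.53   -0.0129  0.1385] hi [0.5553 0.0496 0.1494] mid [0.5427 0.0183 0.144 ] med z 0.1442 [542.3  18.3]
top sock 57 lo [ 0.5918 -0.0053  0.2502] hi [0.6166 0.044  0.2758] mid [0.6042 0.0194 0.263 ] med z 0.2636 [612.3  19.4]
  sock fit [0.6189 0.0205]
```

Run:
```python
from h import *
x,y=.616,.0228
env.servo_line([x,y,.30],speed=.15); env.hold(.2); st('pre')
for z in (.29,.282,.275,.27,.266):
    env.servo_line([x,y,z],speed=.05); s=st(z)
    if np.hypot(*s['force'][:2])>8 or s['force'][2]>8: print('stop');break
```

```text
pre 9.23 [0.6167 0.0227 0.3015] F [ 0.2  0.2 -0.5] T [0.05 0.01 0.01] gap 0.178
0.29 9.58 [0.6156 0.0228 0.2892] F [ 0.2  0.4 -0.3] T [ 0.08 -0.01 -0.04] gap 0.181
0.282 9.89 [0.6157 0.0228 0.2813] F [-0.9  0.9  0.1] T [0.04 0.03 0.01] gap 0.18
0.275 10.18 [0.6158 0.0228 0.2744] F [-0.   0.2 -0.8] T [-0.03  0.04 -0.  ] gap 0.179
0.27 10.43 [0.6157 0.0227 0.2694] F [-0.1 -0.4 -1.8] T [-0.05  0.26  0.05] gap 0.18
0.266 10.68 [0.6158 0.0227 0.2657] F [-1.8 -1.6 -2.3] T [-0.13  0.35 -0.03] gap 0.177
```

It slid on with no jam. Now pressing home in steps.

Run:
```python
from h import *
x,y=.616,.0228
for z in (.263,.261,.259,.2575,.256,.2545,.253,.2515,.25):
    env.servo_line([x,y,z],speed=.04); s=st(z)
    if np.hypot(*s['force'][:2])>15 or abs(s['force'][2])>35: print('stop');break
env.hold(.2); st()
c=snap('scene')
overlay(c,(115,200,215,290),[],'pics/s3.png',7)
```

```text
0.263 10.93 [0.6161 0.0227 0.2634] F [-2.9 -1.1  3. ] T [-0.12  0.65  0.06] gap 0.182
0.261 11.18 [0.6164 0.0227 0.2621] F [-3.6 -0.5  6.1] T [-0.16  0.76 -0.01] gap 0.184
0.259 11.43 [0.6167 0.0227 0.2609] F [-2.9 -1.   8.5] T [-0.16  0.85 -0.02] gap 0.181
0.2575 11.68 [0.617  0.0227 0.2601] F [-3.6 -0.8 10.9] T [-0.12  0.84 -0.09] gap 0.183
0.256 11.93 [0.6173 0.0227 0.2592] F [-3.5 -0.5 12.4] T [-0.07  0.85  0.01] gap 0.18
0.2545 12.18 [0.6176 0.0227 0.2584] F [-4.7 -1.3 14.5] T [-0.05  0.86 -0.01] gap 0.178
0.253 12.43 [0.6179 0.0227 0.2581] F [-4.7 -1.2 18.6] T [-0.05  1.12  0.02] gap 0.186
0.2515 12.68 [0.6183 0.0227 0.258 ] F [-7.4 -0.6 23.1] T [-0.03  1.39  0.01] gap 0.181
0.25 12.93 [0.6187 0.0227 0.2578] F [-7.9 -0.6 27.7] T [0.03 1.64 0.03] gap 0.181
 13.13 [0.6187 0.0227 0.2579] F [-8.9 -0.5 27.9] T [0.03 1.53 0.05] gap 0.181
```

View pics/s3.png

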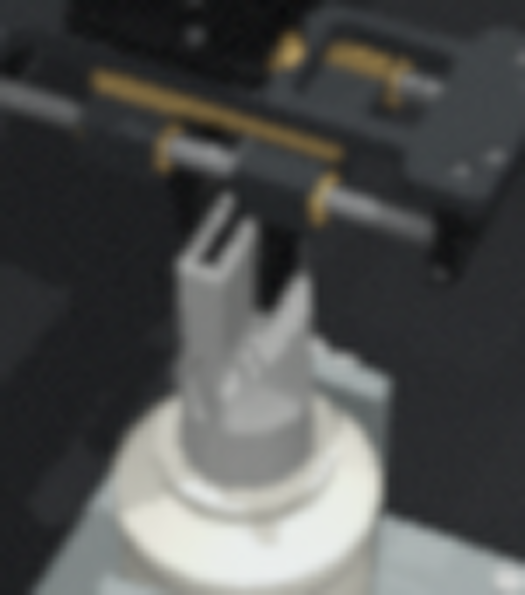

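The socket mouth sits on the white shoulder, and travel stopped stiffly at TCP z = 0.258 (0.170 + 0.088, as expected for home). I'll relax, release and check.

Run:
```python
from h import *
env.servo_line([.617,.0228,.2565],speed=.05); st('relax')
env.release(); st('rel')
env.servo_line([.617,.0228,.36],speed=.25); st('up')
env.reach([.50,-.14,.34],R(np.pi/2+.013)); st('aside')
for n,b in (('scene',(110,195,210,300)),('top',(130,235,215,310))):
    c=snap(n)
    overlay(c,b,[(circ(.6165,.0225,.17,.026),(0,255,0)),(circ(.6165,.0225,.17,.034),(0,0,255))],f'pics/h_{n}.png',6)
    P=cloud(c).reshape(-1,3);
    Q=P[(abs(P[:,0]-.6165)<.045)&(abs(P[:,1]-.022)<.03)&(P[:,2]>.283)&(P[:,2]<.31)]
    print(n,len(Q),Q.mean(0).round(4),'z med/max',np.median(Q[:,2]).round(4),Q[:,2].max().round(4),cv2.minAreaRect((Q[:,:2]*1000).astype(np.float32)) if len(Q)>3 else '')
```

```text
relax 13.47 [0.6184 0.0227 0.2585] F [-1.4 -0.4 10.6] T [-0.09  0.27 -0.04] gap 0.181
rel 14.79 [0.617  0.0228 0.2565] F [0.  0.2 0.7] T [0.02 0.01 0.03] gap 1.003
up 15.36 [0.6172 0.0228 0.3605] F [ 0.3  0.4 -0.9] T [0.06 0.04 0.03] gap 1.0
aside 16.18 [ 0.5003 -0.1394  0.3396] F [ 0.5 -0.   0.8] T [ 0.03 -0.02  0.04] gap 1.0
scene 190 [0.6229 0.0262 0.2933] z med/max 0.2948 0.2993 ((619.6558837890625, 24.708972930908203), (16.8559513092041, 64.5511703491211), 89.67941284179688)
top 168 [0.6182 0.0215 0.2964] z med/max 0.2966 0.3008 ((618.7592163085938, 21.567686080932617), (64.43840026855469, 15.57196044921875), 1.0707117319107056)
```

View pics/h_scene.png

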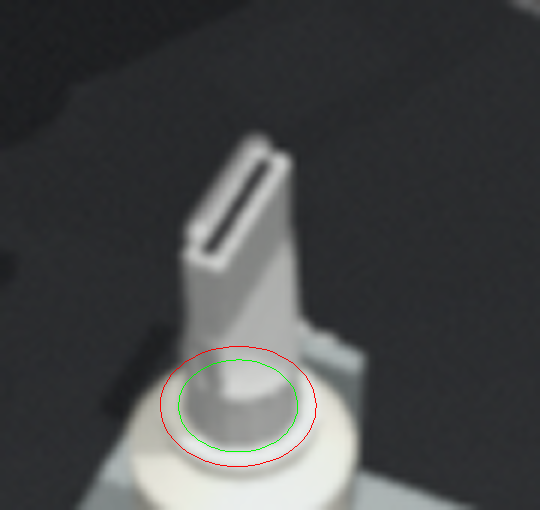

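View pics/h_top.png

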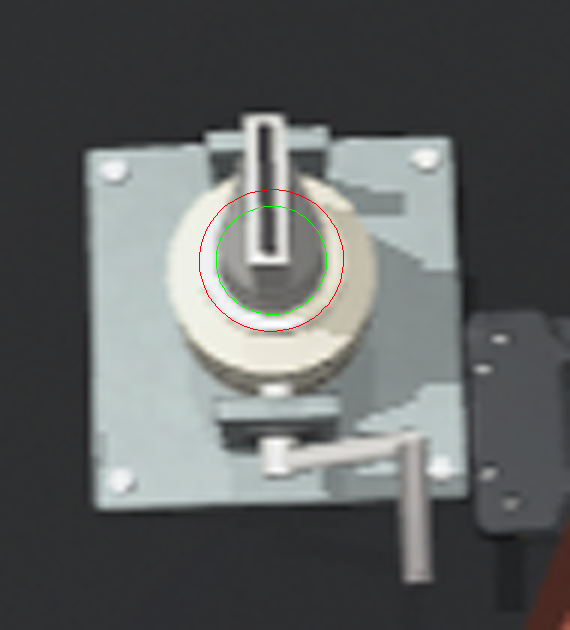

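The nozzle stands upright on the shoulder (slot at (240,200) in the scene crop). Its top is at 0.294–0.296 m against an expected 0.295, its wide way is along the axle within 1°, and its tilt is about 0.02 rad. The crank bar is at (415,510) in the top crop. I'll push it along its arc with closed fingers.

Run:
```python
from h import *
X=.485; yc=.0225
env.close()
def fp(th,dy=0): return [X, yc+.085*np.sin(th)-.022+dy, .11+.085*np.cos(th)-.03]
a=fp(-.82,-.03)
env.reach([X,a[1],.25],R(np.pi/2+.013)); env.servo_line(a,speed=.2); st('start')
env.servo_line(fp(-.82,-.004),speed=.1); st('near')
for th in np.arange(-.75,-.2,.13):
    env.servo_line(fp(th,.002),speed=.07); s=st(round(th,2))
    if np.linalg.norm(s['force'])>45: print('stop'); break
c=snap('scene'); overlay(c,(100,215,190,310),[],'pics/s4.png',5)
```

```text
start 19.01 [ 0.4866 -0.0926  0.14  ] F [-0.4  0.1  0.7] T [ 0.03 -0.01  0.02] gap 0.003
near 19.42 [ 0.4857 -0.0655  0.139 ] F [-1.  -1.2 -0.3] T [ 0.04  0.03 -0.05] gap 0.002
-0.75 19.73 [ 0.4851 -0.057   0.1432] F [-2.3 -6.2  2.4] T [-0.97  0.43  0.04] gap 0.009
-0.62 20.03 [ 0.485  -0.0495  0.1505] F [ -5.4 -10.9   4.5] T [-1.52  0.75  0.01] gap 0.007
-0.49 20.34 [ 0.485  -0.0411  0.1571] F [ -7.4 -12.4   8.7] T [-1.97  1.16  0.05] gap 0.006
-0.36 20.65 [ 0.4852 -0.0319  0.1626] F [-10.2 -16.5  14.3] T [-2.39  1.56  0.02] gap 0.005
-0.23 20.96 [ 0.4865 -0.0212  0.1666] F [ -6.9 -15.9  14.5] T [-2.25  1.12  0.03] gap 0.003
```

View pics/s4.png

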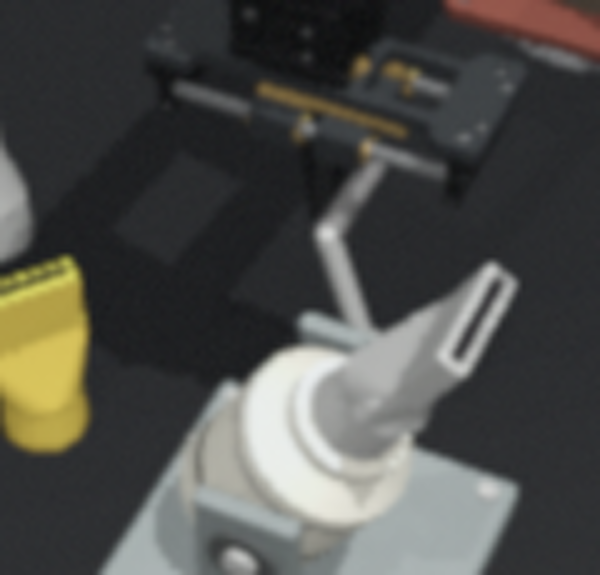

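The head is tipping with the fan still seated on the shoulder (480,320). The fingers are behind the bar at (320,190), clear of everything else.

Run:
```python
from h import *
X=.485; yc=.0225
def fp(th,dy=0): return [X, yc+.085*np.sin(th)-.022+dy, .11+.085*np.cos(th)-.03]
for th in list(np.arange(-.1,.82,.13)):
    env.servo_line(fp(th,.002),speed=.07); s=st(round(th,2))
    if np.linalg.norm(s['force'])>50: print('stop'); break
c=snap('scene'); overlay(c,(100,215,190,310),[],'pics/s5.png',5)
```

```text
-0.1 21.32 [ 0.4875 -0.0094  0.1686] F [ -2.4 -11.3  13.4] T [-1.8   0.34  0.01] gap 0.008
0.03 21.62 [0.4877 0.0026 0.1686] F [-0.1 -9.8 10.5] T [-1.26 -0.04 -0.07] gap 0.007
0.16 21.93 [0.4875 0.0143 0.167 ] F [ 1.7 -6.9  7.3] T [-0.98 -0.15 -0.02] gap 0.006
0.29 22.24 [0.4872 0.0255 0.164 ] F [ 1.5 -4.4  6.2] T [-0.71 -0.3  -0.  ] gap 0.005
0.42 22.55 [0.487  0.0362 0.1597] F [ 1.7 -4.9  3.8] T [-0.6  -0.23  0.02] gap 0.004
0.55 22.86 [0.4868 0.0461 0.1542] F [ 2.3 -4.4  4.1] T [-0.61 -0.4  -0.04] gap 0.002
0.68 23.17 [0.4864 0.0553 0.1472] F [ 3.2 -3.6  1. ] T [-0.48 -0.43 -0.09] gap 0.008
0.81 23.48 [0.486  0.0635 0.1393] F [ 3.  -3.3  0.9] T [-0.51 -0.45 -0.09] gap 0.0
```

View pics/s5.png

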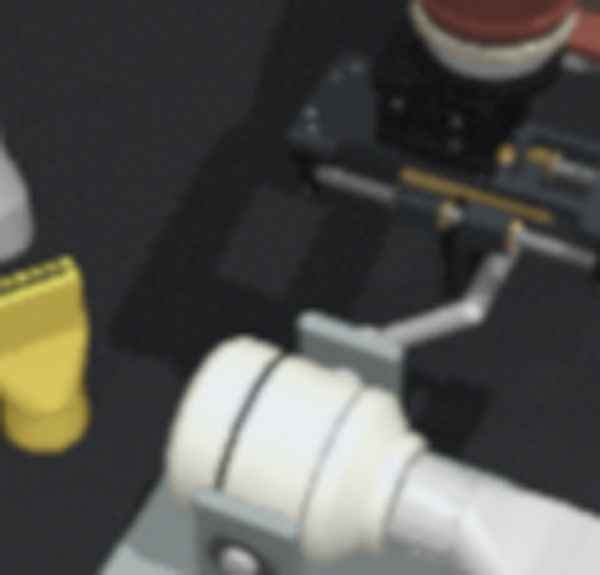

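The head is nearly level; I'll nudge it on to the stop, watching for the force to rise.

Run:
```python
from h import *
X=.485
y0,z=.0648,.1385
for i in range(1,9):
    env.servo_line([X,y0+.002*i,z-.001*min(i,4)],speed=.03); s=st(i)
    if s['force'][1]<-22: print('stop'); break
env.servo_line([X,.03,z],speed=.15)
env.servo_line([X,-.0,.26],speed=.25)
env.reach([.40,-.10,.34],R(np.pi/2)); st('clear')
for n,b in (('scene',(120,260,200,350)),('top',(130,240,140,310))):
    c=snap(n); overlay(c,b,[],f'pics/e_{n}.png',4)
    P=cloud(c).reshape(-1,3)
    Q=P[(abs(P[:,0]-.617)<.045)&(P[:,1]>.17)&(P[:,1]<.24)&(P[:,2]>.06)&(P[:,2]<.15)]
    print(n,len(Q),'lo',Q.min(0).round(4),'hi',Q.max(0).round(4),'top-face z',np.percentile(Q[:,2],80).round(4))
```

```text
1 23.77 [0.486  0.065  0.1381] F [ 3.8 -9.   0.6] T [-1.28 -0.52 -0.04] gap 0.002
2 24.02 [0.4861 0.0656 0.1376] F [  0.8 -15.3   3.9] T [-2.14 -0.18 -0.02] gap 0.001
3 24.27 [0.4861 0.0656 0.1375] F [ -3.  -23.8   9.8] T [-3.28  0.36  0.02] gap 0.008
stop
clear 26.01 [ 0.3999 -0.0993  0.3382] F [ 0.6 -0.3  0.1] T [ 0.04 -0.01  0.  ] gap 0.003
scene 355 lo [0.5843 0.1702 0.0864] hi [0.6501 0.2102 0.1084] top-face z 0.1049
top 259 lo [0.5839 0.1702 0.0885] hi [0.6484 0.2074 0.1108] top-face z 0.1072
```

View pics/e_scene.png

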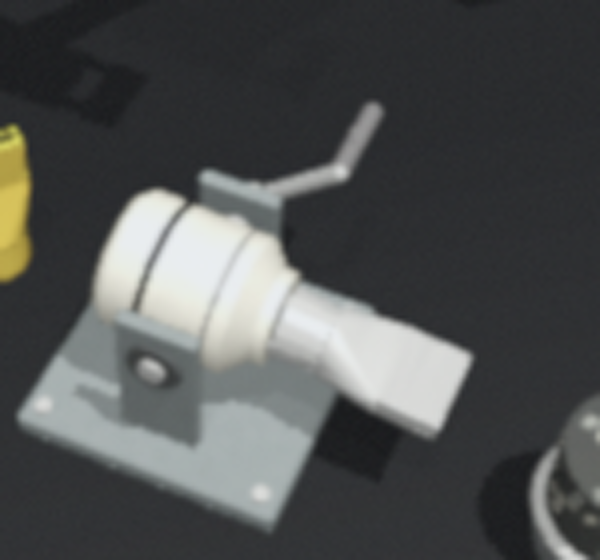

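View pics/e_top.png

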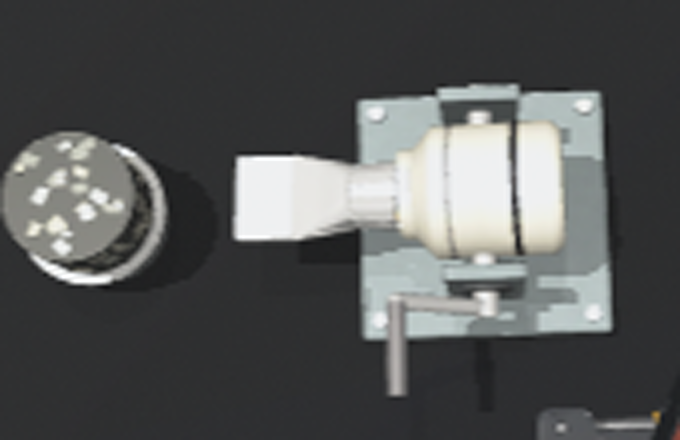

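The head is level and the fan points at the core. In the top view I see a small orange fleck near (400,212) at the shoulder, so I'll zoom in for any gap.

Run:
```python
from h import *
c=snap('top'); overlay(c,(160,200,190,260),[],'pics/z_top.png',11)
P=cloud(c)
s=snap('scene'); overlay(s,(180,230,255,325),[],'pics/z_scene.png',11)
for n,q in(('top',c),('scene',s)):
    P=cloud(q).reshape(-1,3)
    Q=P[(abs(P[:,0]-.617)<.02)&(P[:,2]>.09)&(P[:,1]>.06)&(P[:,1]<.215)]
    # flange face: points with height above axle > 27mm
    S=P[(abs(P[:,0]-.617)<.02)&(P[:,2]>.138)&(P[:,1]>.05)&(P[:,1]<.11)]
    # fan side edges and tip angle
    E=P[(abs(P[:,0]-.617)<.05)&(P[:,2]>.09)&(P[:,1]>.165)&(P[:,1]<.22)]
    print(n,'shoulder y max',S[:,1].max().round(4) if len(S) else None,'tip',np.sort(Q[:,1])[-6:].round(4),cv2.minAreaRect((E[:,:2]*1000).astype(np.float32)))
    T=P[(abs(P[:,0]-.617)<.012)&(P[:,2]>.098)&(P[:,1]>.155)&(P[:,1]<.2)]
    print(' fan face slope',np.polyfit(T[:,1],T[:,2],1), 'z at .18',np.polyval(np.polyfit(T[:,1],T[:,2],1),.18))
```

```text
top shoulder y max 0.0834 tip [0.2068 0.2069 0.2069 0.2069 0.2072 0.2075] ((615.9692993164062, 186.6277618408203), (41.455406188964844, 63.94654083251953), 89.17961120605469)
 fan face slope [-0.12637427  0.12838502] z at .18 0.1056376502160223
scene shoulder y max 0.0867 tip [0.2097 0.2098 0.2099 0.2099 0.2101 0.2102] ((617.13037109375, 187.7254638671875), (44.8648796081543, 65.63355255126953), 89.50287628173828)
 fan face slope [-0.17455577  0.1366132 ] z at .18 0.10519316490859364
```

View pics/z_top.png

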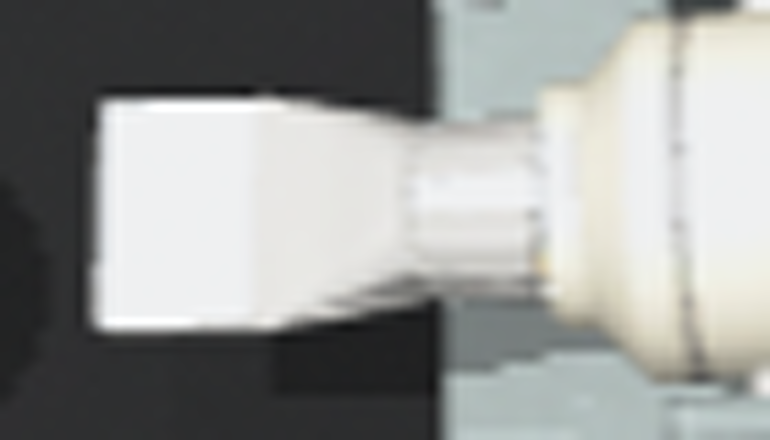

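View pics/z_scene.png

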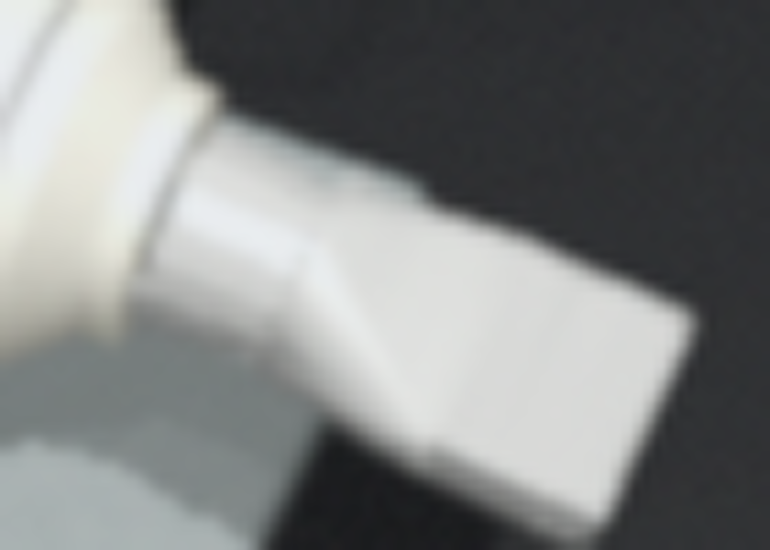

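Run:
```python
from h import *
st(); env.sign_off()
```

```text
26.21 [ 0.4001 -0.0989  0.3383] F [ 0.2  0.7 -0.6] T [ 0.09 -0.04 -0.01] gap 0.008
the job is handed in; nothing more can be done
```

The steel fan nozzle is pressed onto the blower's spigot and the head is tipped to its stop, so the nozzle points at the core. I handed the job in at about 26 s, with no verdict reported.

- **Pressing home:** I pressed with up to about 28 N. Travel stopped hard at TCP z = 0.258 m, exactly where the mouth should meet the shoulder. After release, the camera put the slot end at 0.294–0.296 m against 0.295 m expected. The wide way was within about 1° of the axle, and the nozzle leaned about 0.02 rad.
- **Tipping:** I pushed the crank bar round with closed fingers until the force rose sharply at the stop, then moved the arm clear. The nozzle was not touched after I let go of it.
- **Final check:** The images show the head at its stop and the nozzle in line, with about 1 mm of estimated gap at the mouth.
- **Checks that disagreed:**
  - The two cameras differ by about 3–4 mm in y.
  - A faint line and a speck of brass show at the mouth in the top view, which fits a gap of around 1 mm (the limit is 3 mm).
  - The slope of the fan face came out at 0.13–0.17 against 0.08 expected. I put this down to depth noise, because the fan's height matched to within 1 mm.
- **Bystanders:** I never went near the round nozzle or the two cores, but I did not re-measure their positions at the end.

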